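# Testing the pantry lamp's door switch

## Task

Test the roller lever switch of the pantry lamp: slide the cover of the plywood switch box open, press the roller lever down gently just until it clicks, without pushing on into its overtravel, and let it spring back. Then slide the cover fully shut again, and leave everything else on the shelf where it stands.

Things in the scene. Friction and masses are not known exactly. Their poses are not given: they have to be found in the camera images.
- switch_box: plywood box fixed to the shelf that houses the pantry lamp's door switch: 150 mm (its x) by 280 mm (its y), wooden top at 85 mm. Origin: centre of its underside; z up, y along its length (the cover's sliding direction), x across it, away from the robot; it stands turned by up to 0.4 rad. Its half at -y has a well open to the top, 120 mm (x) by 100 mm (y), centred at box (0, -65) mm, 75 mm deep; the half at +y is solid. Two guide strips along the long edges reach 95 mm
- cover (a joint): sliding aluminium cover plate of the box (132 by 120 by 6 mm, top face 93 mm above the shelf): m slid towards the box's +y; 0 = fully shut over the well, 0.105 = fully open at its stop, when the well is clear except for 5 mm at its +y edge. It starts 0 to 20 mm open. About 1.5 N of friction; stays where it is left
- knob_top (a point): centre of the top face of the cover's wooden grip bar, 20 mm wide (box x), 60 mm long (box y), rising 35 mm from the plate (top 128 mm above the shelf); moves with the cover; its axes are the box's. Cover shut, it is at box (0, -45) mm, fully open at box (0, 60) mm
- lever (a joint): roller lever of the switch inside the well: rad pressed down, 0 = at rest. The roller is 70 mm from the pivot. It clicks at 0.16 rad (roller 11 mm down) and overtravel begins at 0.30 rad (roller 21 mm down), which harms the switch; hard stop at 0.36 rad. A spring returns it: the downward push at the roller is about 2.6 N to start moving it, 6.7 N at the click and 10 N where overtravel begins
- roller_top (a point): top of the white roller (22 mm diameter, 18 mm wide, axis along box y) at the free end of the steel lever, which points to the box's -x; at rest at box (-25, -65) mm, 72 mm above the shelf, 13 mm below the box top; moves with the lever and its axes tilt with it. The pivot is at box (45, -65) mm, 58 mm above the shelf. Only the cover hides it
- pan: carbon steel paella pan, 210 mm across the rim, 42 mm high, a loop handle at each end of its x axis (268 mm overall); origin: centre of its underside. Bystander
- canister: closed tin canister, 104 mm diameter, 147 mm high with the push button on its lid; origin: centre of its underside. Bystander
- bowl: small green ceramic bowl, 120 mm diameter, 55 mm high, standing on the trivet; origin: centre of its underside. Bystander
- trivet: round cork trivet, 130 mm diameter, 12 mm thick, under the bowl; origin: centre of its underside. Bystander
- ladle: stainless ladle lying flat, cup 80 mm diameter and 30 mm high, handle running 235 mm from the cup centre along its -x; origin: centre of its underside. Bystander
- jar: glass storage jar with steel lid, 72 mm diameter, 110 mm high; origin: centre of its underside. Bystander
- can: food can with blank paper band, 70 mm diameter, 100 mm high; origin: centre of its underside. Bystander

How it is judged:
On the way, in this order (a step that is already met when the one before it is completed fails the run):
1. the cover is slid open far enough to reach the roller (over 60 mm) (value of joint cover above 0.06 m), for 0.1 s.
2. the roller lever is pressed past its click (over 0.16 rad) (value of joint lever above 0.16 rad), for 0.1 s.
3. the lever has sprung back (under 0.03 rad) (value of joint lever below 0.03 rad), for 0.2 s.
At the end, for the whole second after the job is handed in: The cover is shut to within 6 mm, the lever is back at rest (under 0.03 rad), and every other thing on the shelf stands within 20 mm of where it was (value of joint cover below 0.006 m and value of joint lever below 0.03 rad and distance of each of pan, canister, bowl, trivet, ladle, jar, can from where it was at the start of the episode below 0.02 m); the robot touches nothing.
It fails at once if the lever is pressed into overtravel (over 0.30 rad) (value of joint lever above 0.3 rad).
It fails at once if another thing on the shelf is displaced by more than 20 mm (distance of any of pan, canister, bowl, trivet, ladle, jar, can from where it was at the start of the episode above 0.02 m).
It also fails if it takes over 58 s, if anything falls off the work surface, if the arm or the gripper's body presses on something with over 40 N, if the wrist force passes 120 N, or if a joint passes its speed limit or range.

## Robot

A 6-joint arm with a two-finger parallel gripper is mounted at the origin on the work surface. World frame = base frame: x ahead of the robot, y to its left, z up, the work surface at z = 0. Lengths are in m, angles in rad, forces in N, time in s.
With the tool pointing down it reaches from about 0.35 to 0.95 m from the base axis. Payload 17.4 kg.
Tool frame: the origin (TCP) lies midway between the tips of the shut fingers; the grasp point (between the pads) lies 19 mm behind it; y points along the fingers, z is the direction in which the jaws open and shut, and the axes are right-handed (so a half turn about y gives the same grasp; the last joint's range is limited). The gripper opens to 93 mm and grips with 3 to 60 N. Pads are 15 mm wide; open, the fingers measure 128 mm over their backs; the gripper's body (75 mm by 188 mm) begins 65 mm behind the grasp point.
Start: joints at [-1.234, 0.116, 1.442, -0, 1.584, -0.038], TCP at [0.247, -0.628, 0.193] pointing down, gripper open.
Joint ranges: [-2.83, 2.83], [-0.83, 2.19], [0.07, 2.5], [-1.14, 4.28], [0.01, 3], [-2.97, 2.97]. Speed limits (rad/s): [1.89, 1.89, 2.22, 3.14, 3.14, 3.14].

## Interface

Orientations are given as a 3x3 rotation matrix whose columns are the frame's x, y, z axes.
In Python, from cell import telemetry, imaging, job_done gives the robot as it stands. The module is installed in compiled form; this text tells all that it offers.
- The arm moves only by the tool carry_out, never from a script. Its argument "deltas" is a list of rows, each an object of numbers: "wx", "wy", "wz": the turn, a rotation vector about the tool's x, y, z in degrees; "x", "y", "z": the shift along the tool's x, y, z in m; "fingers": the closure in counts, from 0 (fully open) to 255 (shut). In form: [{"wx": .., "wy": .., "wz": .., "x": .., "y": .., "z": .., "fingers": ..}, ...]. A call has exactly 5 rows; each row is the pose to reach, as a shift and turn from the pose commanded when the call began, along the tool's axes at that moment; what a row does not reach only later rows make up. A row lasts 1/10 s, in which the tool goes at most 50 mm and 8.59 degrees, less where a joint would pass 70% of its speed; a pose out of reach is approached as far as the arm can. A call with a gripper value outside its range is refused whole. The fingers move at their own pace and stop on an object; "squeeze" is the grip in N (left out, the last holds). Time passes only in rows, so rows that repeat a pose let the fingers close, or fill a call up. It gives the time, the measured TCP pose, the force and the opening at its end, in the units of the state.
- telemetry.get_state(): the state, without advancing time (a new reading comes with each control period).
- imaging.capture(name): name is "scene" or "top"; returns the picture (400x640x3 uint8, red, green, blue); there is no depth.
- imaging.camera_params(name): a dict with "fx", "fy", "cx", "cy" (pixels), "world_to_cam" (4x4, takes a point from world to camera coordinates). Camera axes: x right, y down, z forward; pixel columns grow to the right and rows downward; lengths in m; the calibration is good to about 2 mm. A picture is of the moment at which its call begins. camera_params takes no time and is no camera call.
- job_done(): hands the job in, once; it reports no verdict.
The state is a dict: "time": time; "qpos": joint angles; "dq": joint speeds; "joint_torque": joint torques, N m; "ee_pos": TCP position; "orientation": TCP orientation; "force": force on the tool from outside, world axes, zero at the start; "wrist_torque": the same for the moment, N m; "opening": opening from 0.0 (shut) to 1.0 (fully open).
Only numpy, scipy, OpenCV 4.12 (cv2) and the standard library are available. Lean on these libraries where they do the work, as an engineer would, in place of code of your own. Each camera call takes 0.05 s, during which the arm holds its last target.

## Working session

There is one attempt and no reset: what is moved stays moved. The work goes in short steps, Python scripts to look and compute and a tool call to move; the robot and the scene stay as the last step left them, time stands still between calls to the robot, and variables do not carry over. Pictures are saved under pics/ and viewed, and the job is handed in when it is done.

Besides the shell and the picture viewer there is one more tool, called after "Emit:" by a JSON object that holds its "name" and its "arguments". carry_out: Moves the arm, as the interface text tells. Its arguments: {"type":"object","properties":{"deltas":{"type":"array","items":{"type":"object","properties":{"wx":{"type":"number"},"wy":{"type":"number"},"wz":{"type":"number"},"x":{"type":"number"},"y":{"type":"number"},"z":{"type":"number"},"fingers":{"type":"number"}}}},"squeeze":{"type":"number"}},"required":["deltas"]}

```bash
mkdir -p pics; python3 - <<'E'
from cell import telemetry, imaging
import cv2, json, numpy as np
np.set_printoptions(precision=4,suppress=True)
for n in("scene","top"):
    im=imaging.capture(n); cv2.imwrite(f"pics/{n}0.png",im[:,:,::-1]); p=imaging.camera_params(n); print(n,p)
s=telemetry.get_state()
for k in s: print(k,s[k])
E
```

```text
scene {'fx': 451.73460886517927, 'fy': 451.73460886517927, 'cx': 315.06250753038074, 'cy': 207.17377923805287, 'world_to_cam': array([[ 0.3641,  0.9313, -0.012 , -0.2397],
       [ 0.5206, -0.2142, -0.8265, -0.2484],
       [-0.7723,  0.2947, -0.5628,  1.9004],
       [ 0.    ,  0.    ,  0.    ,  1.    ]])}
top {'fx': 394.7223224816125, 'fy': 394.7223224816125, 'cx': 321.1266279280248, 'cy': 194.04934098164765, 'world_to_cam': array([[-0.0074, -0.9999,  0.0113,  0.0094],
       [-0.9958,  0.0063, -0.0914,  0.6582],
       [ 0.0913, -0.0119, -0.9958,  1.1147],
       [ 0.    ,  0.    ,  0.    ,  1.    ]])}
time 0.1
qpos [-1.2338  0.1164  1.4422  0.      1.584  -0.0378]
dq [ 0.0001 -0.0009 -0.0008 -0.0008 -0.0002 -0.0008]
joint_torque [  0.0003 -72.2894 -62.3866   0.0782   0.0228  -0.0001]
ee_pos [ 0.2471 -0.6279  0.192 ]
orientation [[-0.9306 -0.0003  0.3661]
 [-0.3661  0.001  -0.9306]
 [-0.     -1.     -0.001 ]]
force [ 0.393   1.3324 -0.1288]
wrist_torque [0.0668 0.0056 0.0221]
opening 0.9984964564968523
```

View pics/scene0.png

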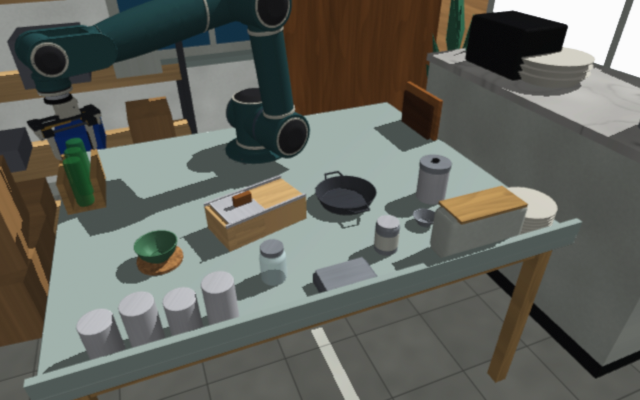

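View pics/top0.png

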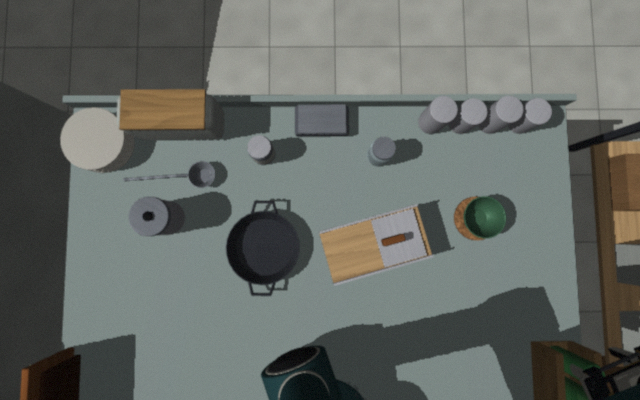

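```bash
python3 - <<'E'
import cv2
im=cv2.imread("pics/top0.png")[190:300,305:515]
cv2.imwrite("pics/topz.png",cv2.resize(im,None,fx=3.8,fy=3.8,interpolation=cv2.INTER_CUBIC))
im=cv2.imread("pics/scene0.png")[170:255,195:315]
cv2.imwrite("pics/scz.png",cv2.resize(im,None,fx=6,fy=6,interpolation=cv2.INTER_CUBIC))
E
```

```text
(no output)
```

View pics/topz.png

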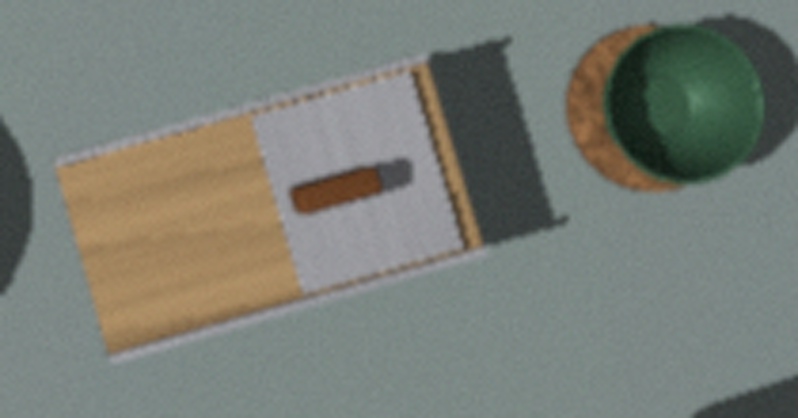

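View pics/scz.png

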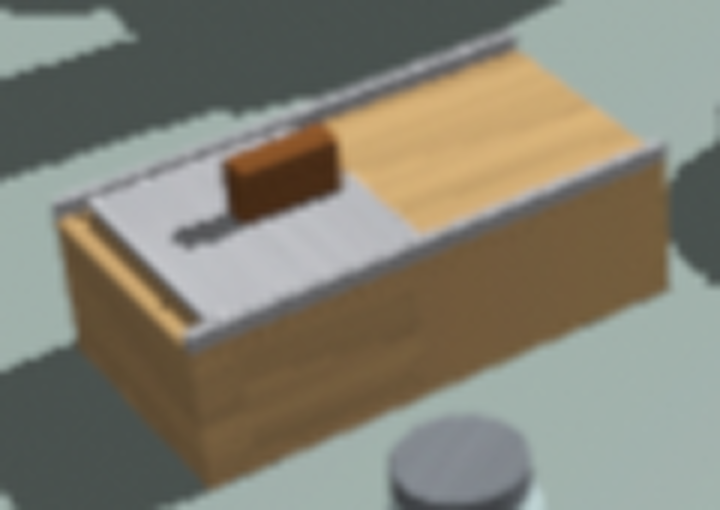

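```bash
cat > h.py <<'E'
import numpy as np, cv2
from cell import telemetry, imaging
np.set_printoptions(precision=4,suppress=True)
def cast(n,uv,z):
    p=imaging.camera_params(n);T=p["world_to_cam"];R=T[:3,:3];c=-R.T@T[:3,3]
    uv=np.atleast_2d(uv).astype(float)
    d=np.c_[(uv[:,0]-p["cx"])/p["fx"],(uv[:,1]-p["cy"])/p["fy"],np.ones(len(uv))]@R
    return c+d*((z-c[2])/d[:,2])[:,None]
def proj(n,P):
    p=imaging.camera_params(n);T=p["world_to_cam"];q=np.atleast_2d(P)@T[:3,:3].T+T[:3,3]
    return np.c_[q[:,0]/q[:,2]*p["fx"]+p["cx"],q[:,1]/q[:,2]*p["fy"]+p["cy"]]
E
python3 - <<'E'
from h import *
def z2p(a,o,f): return (np.array(a,float)+.5)/f-.5+np.array(o)
tl=z2p([(58,160),(108,356),(480,252),(425,57)],(305,190),3.8)
sc=z2p([(518,38),(665,150),(190,345),(57,208)],(195,170),6)  # -x+y, +x+y, +x-y, -x-y
A=cast("top",tl,.095); B=cast("scene",sc,.095)
print(A);print(B[[1,0,3,2]])
# order +x+y,-x+y,-x-y,+x-y
M=np.array([(.075,.14),(-.075,.14),(-.075,-.14),(.075,-.14)])
for P in(A,B[[1,0,3,2]],(A+B[[1,0,3,2]])/2):
    c=P[:,:2].mean(0);Q=P[:,:2]-c
    th=np.arctan2((M[:,0]*Q[:,1]-M[:,1]*Q[:,0]).sum(),(M*Q).sum())
    R=np.array([[np.cos(th),-np.sin(th)],[np.sin(th),np.cos(th)]])
    print("box",c,th,"resid",np.linalg.norm(Q-M@R.T,axis=1))
    im=cv2.cvtColor(cv2.imread("pics/top0.png"),cv2.COLOR_BGR2HSV)
    m=cv2.inRange(im,(0,130,40),(14,255,200)); m[:, :375]=0;m[:,420:]=0;m[:225]=0;m[255:]=0
    ys,xs=np.where(m>0); w=cast("top",np.c_[xs,ys],.128)[:,:2]
    b=(w-c)@R; print(len(b),"knob box",b.mean(0),b.min(0),b.max(0))
    k=cast("scene",z2p([(222,160),(325,122),(338,136),(235,172)],(195,170),6),.128)[:,:2]; print("knob scene",(k-c)@R, ((k-c)@R).mean(0))
    # cover edge at +y (z .093) and -y
    e=cast("top",z2p([(253,117),(300,293),(413,70),(463,248)],(305,190),3.8),.093)[:,:2];print("cover edges",(e-c)@R)
E
```

```text
[[ 0.5497  0.0097  0.095 ]
 [ 0.4119 -0.0246  0.095 ]
 [ 0.4823 -0.2901  0.095 ]
 [ 0.6216 -0.255   0.095 ]]
[[ 0.5555  0.0088  0.095 ]
 [ 0.4151 -0.0269  0.095 ]
 [ 0.4886 -0.297   0.095 ]
 [ 0.6302 -0.2589  0.095 ]]
box [ 0.5164 -0.14  ] 0.258552570885583 resid [0.0059 0.0039 0.0051 0.0033]
134 knob box [ 0.0006 -0.0438] [-0.0073 -0.0727] [ 0.0087 -0.0146]
knob scene [[-0.0082 -0.0772]
 [-0.0084 -0.0183]
 [ 0.0074 -0.0197]
 [ 0.0056 -0.0772]] [-0.0009 -0.0481]
cover edges [[ 0.0634 -0.0069]
 [-0.0654 -0.005 ]
 [ 0.0656 -0.1276]
 [-0.0657 -0.1261]]
box [ 0.5223 -0.1435] 0.2660976290162826 resid [0.0034 0.0023 0.0022 0.0013]
134 knob box [-0.0045 -0.0388] [-0.0126 -0.0677] [ 0.0035 -0.0097]
knob scene [[-0.0136 -0.0722]
 [-0.0134 -0.0133]
 [ 0.0024 -0.0148]
 [ 0.0002 -0.0722]] [-0.0061 -0.0431]
cover edges [[ 0.0585 -0.0024]
 [-0.0703  0.0005]
 [ 0.0598 -0.1231]
 [-0.0714 -0.1206]]
box [ 0.5194 -0.1417] 0.2623566929521391 resid [0.0046 0.0029 0.0036 0.0023]
134 knob box [-0.002  -0.0413] [-0.01   -0.0702] [ 0.0061 -0.0121]
knob scene [[-0.0109 -0.0747]
 [-0.0109 -0.0158]
 [ 0.0049 -0.0172]
 [ 0.0029 -0.0747]] [-0.0035 -0.0456]
cover edges [[ 0.0609 -0.0047]
 [-0.0679 -0.0022]
 [ 0.0627 -0.1254]
 [-0.0686 -0.1233]]
```

```bash
cat >> h.py <<'E'
from scipy.spatial.transform import Rotation as Ro
TH=0.262
def box2w(b,c=(0.5194,-0.1417)):
    R=np.array([[np.cos(TH),-np.sin(TH)],[np.sin(TH),np.cos(TH)]]);return np.array(c)+R@np.array(b)
def delta(P):
    s=telemetry.get_state();R=np.array(s["orientation"]);
    z=np.array([np.cos(TH),np.sin(TH),0]);y=np.array([0,0,-1.]);x=np.cross(y,z)
    G=np.c_[x,y,z]
    print("t",s["time"],"pos",np.array(s["ee_pos"]),"F",np.array(s["force"]),"op",round(s["opening"],3))
    print("d xyz",R.T@(np.array(P)-s["ee_pos"]),"rot deg",np.degrees(Ro.from_matrix(R.T@G).as_rotvec()))
E
python3 - <<'E'
from h import *
p=box2w((-.0027,-.0435));print(p);delta([*p,.19])
E
```

```text
[ 0.5281 -0.1844]
t 0.1 pos [ 0.2471 -0.6279  0.192 ] F [ 0.393   1.3324 -0.1288] op 0.998
d xyz [-0.4239  0.0023 -0.3098] rot deg [  0.0465 -83.5351  -0.0455]
```

Emit:
{"name": "carry_out", "arguments": {"deltas": [{"y": -0.04},{"y": -0.05,"x": -0.03,"z": -0.02,"wy": -8},{"y": -0.05,"x": -0.07,"z": -0.05,"wy": -16},{"y": -0.05,"x": -0.11,"z": -0.08,"wy": -24},{"y": -0.05,"x": -0.15,"z": -0.11,"wy": -32,"fingers": 0}]}}

```text
invalid input
```

```bash
python3 -c "
from h import *
delta([0.528,-.1844,.24])"
```

```text
t 0.1 pos [ 0.2471 -0.6279  0.192 ] F [ 0.393   1.3324 -0.1288] op 0.998
d xyz [-0.4238 -0.0477 -0.3099] rot deg [  0.0465 -83.5351  -0.0455]
```

All fields are apparently required.

Emit:
{"name": "carry_out", "arguments": {"deltas": [{"wx": 0,"wy": 0,"wz": 0,"x": 0,"y": -0.04,"z": 0,"fingers": 0},{"wx": 0,"wy": -8,"wz": 0,"x": -0.03,"y": -0.05,"z": -0.02,"fingers": 0},{"wx": 0,"wy": -16,"wz": 0,"x": -0.07,"y": -0.05,"z": -0.05,"fingers": 0},{"wx": 0,"wy": -24,"wz": 0,"x": -0.11,"y": -0.05,"z": -0.08,"fingers": 0},{"wx": 0,"wy": -32,"wz": 0,"x": -0.15,"y": -0.05,"z": -0.11,"fingers": 0}], "squeeze": 8}}

```text
time: 0.6
ee_pos: [0.3469, -0.4692, 0.2423]
orientation: [[-0.591, -0.0, 0.807], [-0.807, 0.0, -0.591], [-0.0, -1.0, -0.0]]
force: [0.5, 0.0, 0.4]
opening: 1.001
```

```bash
python3 -c "
from h import *
delta([0.528,-.1844,.20])"
```

```text
t 0.6 pos [ 0.3469 -0.4692  0.2423] F [0.5385 0.0415 0.4299] op 1.001
d xyz [-0.3367  0.0423 -0.0222] rot deg [  0.0158 -51.2439  -0.0228]
```

Emit:
{"name": "carry_out", "arguments": {"deltas": [{"wx": 0,"wy": -8,"wz": 0,"x": -0.045,"y": 0,"z": 0,"fingers": 0},{"wx": 0,"wy": -16.5,"wz": 0,"x": -0.09,"y": 0,"z": -0.005,"fingers": 0},{"wx": 0,"wy": -25,"wz": 0,"x": -0.135,"y": 0,"z": -0.01,"fingers": 0},{"wx": 0,"wy": -33.5,"wz": 0,"x": -0.18,"y": 0,"z": -0.015,"fingers": 0},{"wx": 0,"wy": -42,"wz": 0,"x": -0.22,"y": 0,"z": -0.02,"fingers": 0}]}}

```text
time: 1.1
ee_pos: [0.4619, -0.2802, 0.2425]
orientation: [[0.102, -0.0, 0.995], [-0.995, 0.0, 0.102], [-0.0, -1.0, -0.0]]
force: [1.1, 0.0, -0.4]
opening: 0.994
```

```bash
python3 -c "
from h import *
delta([0.528,-.1844,.20])"
```

```text
t 1.1 pos [ 0.4619 -0.2802  0.2425] F [ 1.068   0.029  -0.3513] op 0.994
d xyz [-0.0886  0.0425  0.0755] rot deg [ 0.0026 -9.1709 -0.0123]
```

Emit:
{"name": "carry_out", "arguments": {"deltas": [{"wx": 0,"wy": -5,"wz": 0,"x": -0.03,"y": 0.01,"z": 0.025,"fingers": 0},{"wx": 0,"wy": -9.2,"wz": 0,"x": -0.06,"y": 0.02,"z": 0.05,"fingers": 0},{"wx": 0,"wy": -9.2,"wz": 0,"x": -0.0886,"y": 0.03,"z": 0.0755,"fingers": 0},{"wx": 0,"wy": -9.2,"wz": 0,"x": -0.0886,"y": 0.0425,"z": 0.0755,"fingers": 0},{"wx": 0,"wy": -9.2,"wz": 0,"x": -0.0886,"y": 0.0425,"z": 0.0755,"fingers": 0}]}}

```text
time: 1.6
ee_pos: [0.5275, -0.1861, 0.198]
orientation: [[0.255, -0.003, 0.967], [-0.967, 0.001, 0.255], [-0.002, -1.0, -0.003]]
force: [-0.1, -0.4, 0.3]
opening: 0.995
```

```bash
python3 -c "
from h import *
delta([0.528,-.1844,.104])
a=imaging.capture('top')[150:300,290:490,::-1];b=imaging.capture('scene')[110:260,170:370,::-1]
cv2.imwrite('pics/p1.png',cv2.resize(np.hstack([a,b]),None,fx=2,fy=2,interpolation=2))"
```

```text
t 1.6 pos [ 0.5275 -0.1861  0.198 ] F [-0.1073 -0.4178  0.2636] op 0.995
d xyz [-0.0013  0.094   0.0011] rot deg [ 0.1479 -0.251  -0.0954]
```

View pics/p1.png

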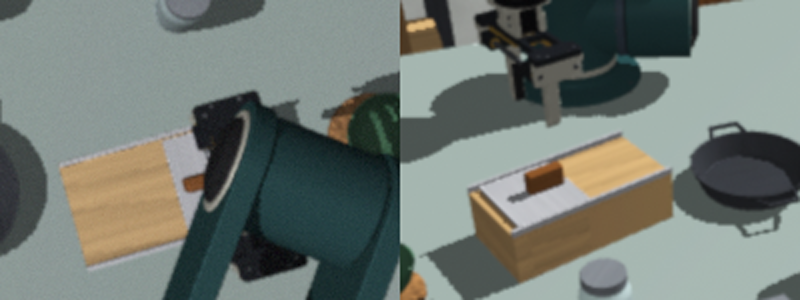

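Emit:
{"name": "carry_out", "arguments": {"deltas": [{"wx": 0,"wy": 0,"wz": 0,"x": -0.001,"y": 0.025,"z": 0.001,"fingers": 0},{"wx": 0,"wy": 0,"wz": 0,"x": -0.001,"y": 0.05,"z": 0.001,"fingers": 0},{"wx": 0,"wy": 0,"wz": 0,"x": -0.001,"y": 0.075,"z": 0.001,"fingers": 0},{"wx": 0,"wy": 0,"wz": 0,"x": -0.001,"y": 0.092,"z": 0.001,"fingers": 0},{"wx": 0,"wy": 0,"wz": 0,"x": -0.001,"y": 0.092,"z": 0.001,"fingers": 0}]}}

```text
time: 2.2
ee_pos: [0.5276, -0.186, 0.1065]
orientation: [[0.252, -0.002, 0.968], [-0.968, 0.001, 0.252], [-0.002, -1.0, -0.002]]
force: [-0.2, -0.1, 0.4]
opening: 1.0
```

```bash
python3 -c "
from h import *
delta([0.528,-.1844,.104])
b=imaging.capture('scene')[110:260,170:370,::-1]
cv2.imwrite('pics/p2.png',cv2.resize(b,None,fx=3,fy=3,interpolation=2))"
```

```text
t 2.2 pos [ 0.5276 -0.186   0.1065] F [-0.2254 -0.0656  0.3848] op 1.0
d xyz [-0.0015  0.0025  0.0008] rot deg [ 0.1205 -0.406  -0.0883]
```

View pics/p2.png

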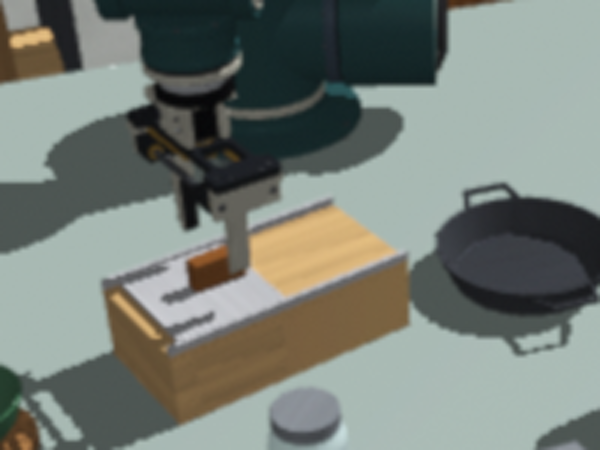

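Emit:
{"name": "carry_out", "arguments": {"deltas": [{"wx": 0,"wy": 0,"wz": 0,"x": 0,"y": 0,"z": 0,"fingers": 150},{"wx": 0,"wy": 0,"wz": 0,"x": 0,"y": 0,"z": 0,"fingers": 215},{"wx": 0,"wy": 0,"wz": 0,"x": 0,"y": 0,"z": 0,"fingers": 230},{"wx": 0,"wy": 0,"wz": 0,"x": 0,"y": 0,"z": 0,"fingers": 230},{"wx": 0,"wy": 0,"wz": 0,"x": 0,"y": 0,"z": 0,"fingers": 230}], "squeeze": 10}}

```text
time: 2.75
ee_pos: [0.5288, -0.1856, 0.1084]
orientation: [[0.253, 0.0, 0.967], [-0.967, -0.0, 0.253], [0.0, -1.0, 0.0]]
force: [-0.5, -0.2, -0.7]
opening: 0.617
```

Emit:
{"name": "carry_out", "arguments": {"deltas": [{"wx": 0,"wy": 0,"wz": 0,"x": 0,"y": 0,"z": 0,"fingers": 230},{"wx": 0,"wy": 0,"wz": 0,"x": 0,"y": 0,"z": 0,"fingers": 230},{"wx": 0,"wy": 0,"wz": 0,"x": 0,"y": 0,"z": 0,"fingers": 230},{"wx": 0,"wy": 0,"wz": 0,"x": 0,"y": 0,"z": 0,"fingers": 230},{"wx": 0,"wy": 0,"wz": 0,"x": 0,"y": 0,"z": 0,"fingers": 230}]}}

```text
time: 3.25
ee_pos: [0.5287, -0.1855, 0.1081]
orientation: [[0.253, -0.0, 0.967], [-0.967, 0.0, 0.253], [-0.0, -1.0, -0.0]]
force: [-0.1, -1.5, 0.4]
opening: 0.187
```

Emit:
{"name": "carry_out", "arguments": {"deltas": [{"wx": 0,"wy": 0,"wz": 0,"x": 0,"y": 0,"z": 0,"fingers": 230},{"wx": 0,"wy": 0,"wz": 0,"x": 0,"y": 0,"z": 0,"fingers": 230},{"wx": 0,"wy": 0,"wz": 0,"x": 0,"y": 0,"z": 0,"fingers": 230},{"wx": 0,"wy": 0,"wz": 0,"x": 0,"y": 0,"z": 0,"fingers": 230},{"wx": 0,"wy": 0,"wz": 0,"x": 0,"y": 0,"z": 0,"fingers": 230}]}}

```text
time: 3.75
ee_pos: [0.5287, -0.1856, 0.1082]
orientation: [[0.253, -0.0, 0.967], [-0.967, -0.0, 0.253], [0.0, -1.0, -0.0]]
force: [-0.1, -0.4, 1.1]
opening: 0.097
```

```bash
python3 -c "
from h import *
b=imaging.capture('scene')[110:260,170:370,::-1]
cv2.imwrite('pics/p3.png',cv2.resize(b,None,fx=4,fy=4,interpolation=2))"
```

```text
(no output)
```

View pics/p3.png

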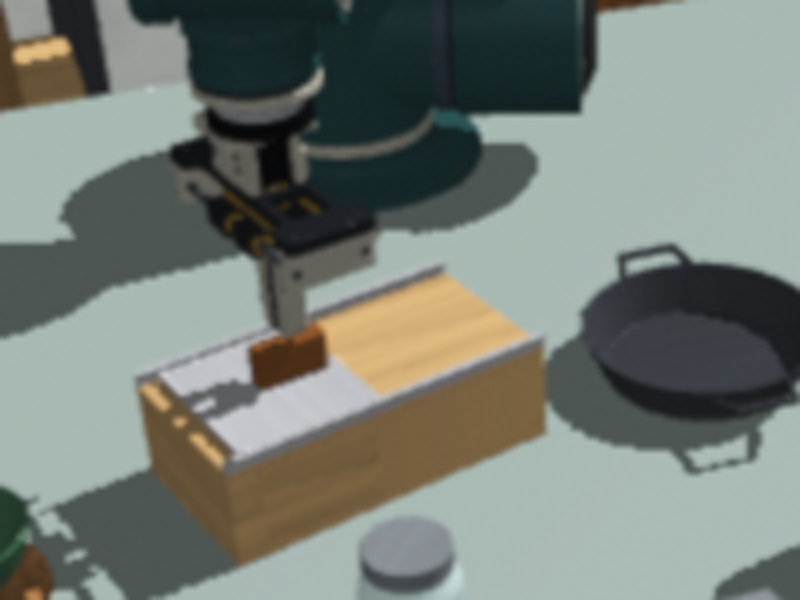

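```bash
python3 -c "
from h import *
delta([0.528,-.1844,.104])
for P in [(0.5287,-.1856,.1082),(0.5287,-.1856,.128),(0.5287,-.1856,.093)]: print(proj('scene',P),proj('top',P))
im=cv2.cvtColor(cv2.imread('pics/scene0.png'),cv2.COLOR_BGR2HSV);m=cv2.inRange(im,(0,120,20),(14,255,200));m[:180]=0;m[215:]=0;m[:,:225]=0;m[:,260:]=0
y,x=np.where(m);print(x.min(),x.max(),y.min(),y.max(),x.mean(),y.mean())
"
```

```text
t 3.8 pos [ 0.5287 -0.1855  0.1081] F [-0.0895  0.6988  0.6944] op 0.098
d xyz [-0.0013  0.0041 -0.0004] rot deg [ 0.0008 -0.3362 -0.0017]
[[242.4341 199.6794]] [[392.9062 239.1008]]
[[241.7629 194.204 ]] [[394.3548 239.2685]]
[[242.942  203.8229]] [[391.8302 238.9762]]
233 250 191 206 241.68783068783068 198.32275132275132
```

```bash
python3 -c "
from h import *
zt=np.array([.967,.253,0]);yt=np.array([-.253,.967,0])
for z in (.1065,.128,.135,.14): print(z,proj('scene',[np.array([.5276,-.186,z])+zt*a+yt*b for a,b in((.0465,-.0075),(.0465,.0075),(.064,-.0075),(.064,.0075))]).round(1).tolist())
b=imaging.capture('scene')[150:220,210:290,::-1]
a=cv2.imread('pics/p2.png')
cv2.imwrite('pics/p4.png',cv2.resize(b,None,fx=8,fy=8,interpolation=2))
a=cv2.resize(a,None,fx=1/3,fy=1/3,interpolation=3)[40:110,40:120]
cv2.imwrite('pics/p5.png',cv2.resize(a,None,fx=8,fy=8,interpolation=2))
"
```

```text
0.1065 [[247.5, 207.7], [252.0, 206.0], [250.4, 210.4], [254.9, 208.6]]
0.128 [[246.8, 201.7], [251.3, 200.0], [249.7, 204.3], [254.2, 202.6]]
0.135 [[246.6, 199.7], [251.1, 198.0], [249.5, 202.3], [254.0, 200.6]]
0.14 [[246.4, 198.2], [250.9, 196.6], [249.4, 200.9], [253.9, 199.2]]
```

View pics/p4.png

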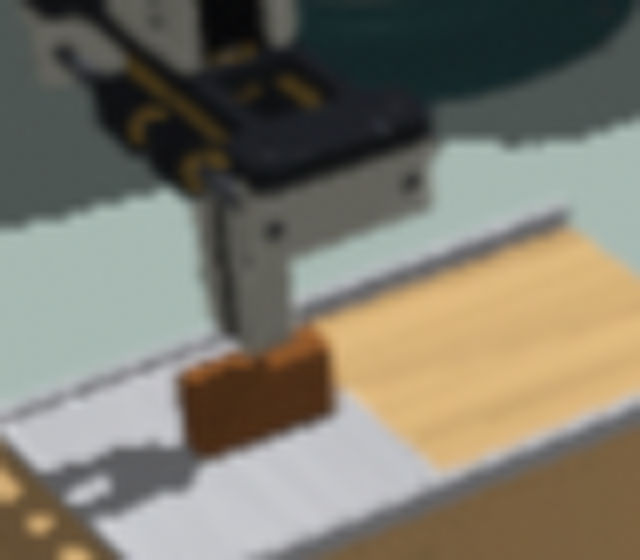

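View pics/p5.png

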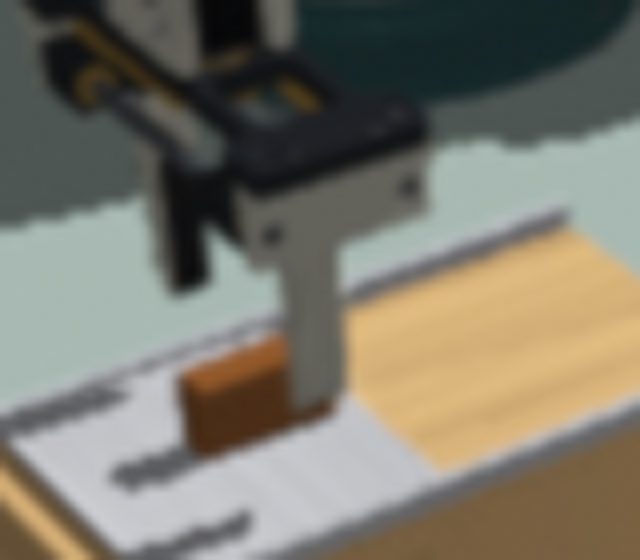

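```bash
python3 -c "
from h import *
zt=np.array([.967,.255,0])
print('p1 near tip expected',[proj('scene',np.array([.5275,-.1861,.198+h])+zt*.055).round(1).tolist() for h in(0,.027)],'obs ~246,171')
R0=np.array([0.3661,-.9306,0])
print('start',[proj('scene',np.array([.2471,-.6279,.192+h])+R0*a).round(1).tolist() for h in(0,.027) for a in(-.055,.055)])
a=cv2.imread('pics/scene0.png')[90:190,20:130];cv2.imwrite('pics/p6.png',cv2.resize(a,None,fx=5,fy=5,interpolation=2))
"
```

```text
p1 near tip expected [[[248.2, 181.6]], [[247.3, 173.4]]] obs ~246,171
start [[[97.7, 155.5]], [[61.8, 167.2]], [[95.3, 147.9]], [[58.8, 159.4]]]
```

View pics/p6.png

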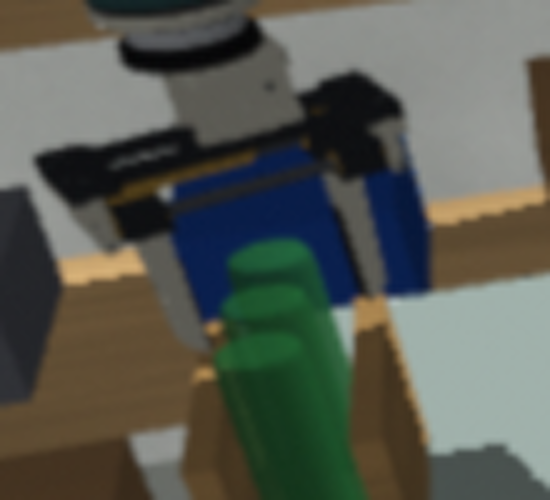

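Emit:
{"name": "carry_out", "arguments": {"deltas": [{"wx": 0,"wy": 0,"wz": 0,"x": 0,"y": 0,"z": 0,"fingers": 255},{"wx": 0,"wy": 0,"wz": 0,"x": 0,"y": 0,"z": 0,"fingers": 255},{"wx": 0,"wy": 0,"wz": 0,"x": 0,"y": 0,"z": 0,"fingers": 255},{"wx": 0,"wy": 0,"wz": 0,"x": 0,"y": 0.001,"z": 0,"fingers": 255},{"wx": 0,"wy": 0,"wz": 0,"x": 0,"y": 0.001,"z": 0,"fingers": 255}]}}

```text
time: 4.35
ee_pos: [0.5286, -0.1855, 0.107]
orientation: [[0.253, -0.0, 0.967], [-0.967, 0.0, 0.253], [-0.0, -1.0, -0.0]]
force: [-0.2, -0.5, 0.5]
opening: 0.005
```

Emit:
{"name": "carry_out", "arguments": {"deltas": [{"wx": 0,"wy": 0,"wz": 0,"x": 0,"y": 0.001,"z": 0,"fingers": 255},{"wx": 0,"wy": 0,"wz": 0,"x": 0,"y": 0.002,"z": 0,"fingers": 255},{"wx": 0,"wy": 0,"wz": 0,"x": 0,"y": 0.003,"z": 0,"fingers": 255},{"wx": 0,"wy": 0,"wz": 0,"x": 0,"y": 0.003,"z": 0,"fingers": 255},{"wx": 0,"wy": 0,"wz": 0,"x": 0,"y": 0.003,"z": 0,"fingers": 255}]}}

```text
time: 4.85
ee_pos: [0.5287, -0.1856, 0.1041]
orientation: [[0.253, -0.0, 0.967], [-0.967, 0.0, 0.253], [-0.0, -1.0, -0.0]]
force: [0.3, 0.2, 0.6]
opening: 0.004
```

Emit:
{"name": "carry_out", "arguments": {"deltas": [{"wx": 0,"wy": 0,"wz": 0,"x": 0,"y": 0.001,"z": 0,"fingers": 255},{"wx": 0,"wy": 0,"wz": 0,"x": 0,"y": 0.001,"z": 0,"fingers": 255},{"wx": 0,"wy": 0,"wz": 0,"x": 0,"y": 0.001,"z": 0,"fingers": 255},{"wx": 0,"wy": 0,"wz": 0,"x": 0,"y": 0.001,"z": 0,"fingers": 255},{"wx": 0,"wy": 0,"wz": 0,"x": 0,"y": 0.001,"z": 0,"fingers": 255}]}}

```text
time: 5.35
ee_pos: [0.5287, -0.1856, 0.1032]
orientation: [[0.253, 0.0, 0.967], [-0.967, -0.0, 0.253], [0.0, -1.0, 0.0]]
force: [0.1, -0.0, 0.5]
opening: 0.006
```

Emit:
{"name": "carry_out", "arguments": {"deltas": [{"wx": 0,"wy": 0,"wz": 0,"x": 0,"y": 0.001,"z": 0,"fingers": 255},{"wx": 0,"wy": 0,"wz": 0,"x": 0,"y": 0.001,"z": 0,"fingers": 255},{"wx": 0,"wy": 0,"wz": 0,"x": 0,"y": 0.001,"z": 0,"fingers": 255},{"wx": 0,"wy": 0,"wz": 0,"x": 0,"y": 0.001,"z": 0,"fingers": 255},{"wx": 0,"wy": 0,"wz": 0,"x": 0,"y": 0.001,"z": 0,"fingers": 255}]}}

```text
time: 5.85
ee_pos: [0.5288, -0.1856, 0.1022]
orientation: [[0.253, 0.0, 0.967], [-0.967, -0.0, 0.253], [0.0, -1.0, 0.0]]
force: [0.0, 0.4, 2.6]
opening: 0.006
```

Emit:
{"name": "carry_out", "arguments": {"deltas": [{"wx": 0,"wy": 0,"wz": 0,"x": 0,"y": 0.001,"z": 0,"fingers": 255},{"wx": 0,"wy": 0,"wz": 0,"x": 0,"y": 0.001,"z": 0,"fingers": 255},{"wx": 0,"wy": 0,"wz": 0,"x": 0,"y": 0.001,"z": 0,"fingers": 255},{"wx": 0,"wy": 0,"wz": 0,"x": 0,"y": 0.001,"z": 0,"fingers": 255},{"wx": 0,"wy": 0,"wz": 0,"x": 0,"y": 0.001,"z": 0,"fingers": 255}]}}

```text
time: 6.35
ee_pos: [0.5289, -0.1857, 0.1022]
orientation: [[0.253, 0.001, 0.967], [-0.967, -0.0, 0.253], [0.001, -1.0, 0.001]]
force: [-4.4, 1.1, 11.3]
opening: 0.001
```

```bash
python3 -c "
from h import *
delta([0.528,-.1844,.1])
b=imaging.capture('scene')[150:220,210:290,::-1]
cv2.imwrite('pics/p7.png',cv2.resize(b,None,fx=8,fy=8,interpolation=2))
"
```

```text
t 6.35 pos [ 0.5289 -0.1857  0.1022] F [-4.4279  1.0611 11.2712] op 0.001
d xyz [-0.0015  0.0022 -0.0005] rot deg [-0.032  -0.3395  0.0352]
```

View pics/p7.png

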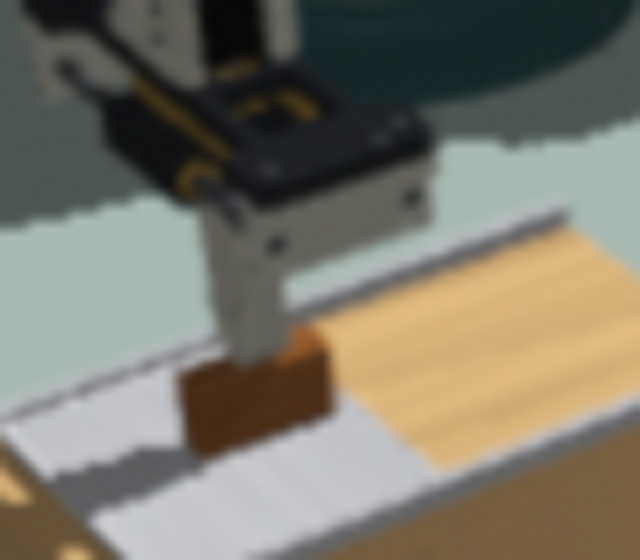

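Emit:
{"name": "carry_out", "arguments": {"deltas": [{"wx": 0,"wy": 0,"wz": 0,"x": 0,"y": -0.02,"z": 0,"fingers": 0},{"wx": 0,"wy": 0,"wz": 0,"x": 0,"y": -0.02,"z": 0,"fingers": 0},{"wx": 0,"wy": 0,"wz": 0,"x": 0,"y": -0.02,"z": 0,"fingers": 0},{"wx": 0,"wy": 0,"wz": 0,"x": 0,"y": -0.02,"z": 0,"fingers": 0},{"wx": 0,"wy": 0,"wz": 0,"x": 0,"y": -0.02,"z": 0,"fingers": 0}]}}

```text
time: 6.9
ee_pos: [0.5284, -0.1854, 0.1203]
orientation: [[0.253, -0.001, 0.967], [-0.967, 0.0, 0.253], [-0.001, -1.0, -0.001]]
force: [-0.7, -0.7, -0.3]
opening: 0.383
```

Emit:
{"name": "carry_out", "arguments": {"deltas": [{"wx": 0,"wy": 0,"wz": 0,"x": 0,"y": 0,"z": 0,"fingers": 0},{"wx": 0,"wy": 0,"wz": 0,"x": 0,"y": 0,"z": 0,"fingers": 0},{"wx": 0,"wy": 0,"wz": 0,"x": 0,"y": 0,"z": 0,"fingers": 0},{"wx": 0,"wy": 0,"wz": 0,"x": 0,"y": 0,"z": 0,"fingers": 0},{"wx": 0,"wy": 0,"wz": 0,"x": 0,"y": 0,"z": 0,"fingers": 0}]}}

```text
time: 7.4
ee_pos: [0.5287, -0.1855, 0.1211]
orientation: [[0.253, -0.0, 0.967], [-0.967, 0.0, 0.253], [-0.0, -1.0, -0.0]]
force: [0.4, -0.1, -0.1]
opening: 0.815
```

Opening is 76 mm and still growing; descend to reading 0.074 (true tip ≈ 0.100).

Emit:
{"name": "carry_out", "arguments": {"deltas": [{"wx": 0,"wy": 0,"wz": 0,"x": 0,"y": 0.012,"z": 0,"fingers": 0},{"wx": 0,"wy": 0,"wz": 0,"x": 0,"y": 0.024,"z": 0,"fingers": 0},{"wx": 0,"wy": 0,"wz": 0,"x": 0,"y": 0.036,"z": 0,"fingers": 0},{"wx": 0,"wy": 0,"wz": 0,"x": 0,"y": 0.047,"z": 0,"fingers": 200},{"wx": 0,"wy": 0,"wz": 0,"x": 0,"y": 0.047,"z": 0,"fingers": 230}]}}

```text
time: 7.9
ee_pos: [0.5278, -0.1852, 0.0719]
orientation: [[0.253, -0.003, 0.967], [-0.967, 0.001, 0.253], [-0.002, -1.0, -0.002]]
force: [0.1, 0.2, 0.5]
opening: 0.876
```

Emit:
{"name": "carry_out", "arguments": {"deltas": [{"wx": 0,"wy": 0,"wz": 0,"x": 0,"y": 0,"z": 0,"fingers": 230},{"wx": 0,"wy": 0,"wz": 0,"x": 0,"y": 0,"z": 0,"fingers": 230},{"wx": 0,"wy": 0,"wz": 0,"x": 0,"y": 0,"z": 0,"fingers": 230},{"wx": 0,"wy": 0,"wz": 0,"x": 0,"y": 0,"z": 0,"fingers": 230},{"wx": 0,"wy": 0,"wz": 0,"x": 0,"y": 0,"z": 0,"fingers": 230}]}}

```text
time: 8.4
ee_pos: [0.5288, -0.1856, 0.0744]
orientation: [[0.253, 0.0, 0.967], [-0.967, -0.0, 0.253], [0.0, -1.0, 0.0]]
force: [0.3, -0.0, -0.5]
opening: 0.447
```

Emit:
{"name": "carry_out", "arguments": {"deltas": [{"wx": 0,"wy": 0,"wz": 0,"x": 0,"y": 0,"z": 0,"fingers": 230},{"wx": 0,"wy": 0,"wz": 0,"x": 0,"y": 0,"z": 0,"fingers": 230},{"wx": 0,"wy": 0,"wz": 0,"x": 0,"y": 0,"z": 0,"fingers": 230},{"wx": 0,"wy": 0,"wz": 0,"x": 0,"y": 0,"z": 0,"fingers": 230},{"wx": 0,"wy": 0,"wz": 0,"x": 0,"y": 0,"z": 0,"fingers": 230}]}}

```text
time: 8.9
ee_pos: [0.5278, -0.1858, 0.0741]
orientation: [[0.253, -0.002, 0.967], [-0.967, -0.0, 0.253], [-0.0, -1.0, -0.002]]
force: [-9.0, -1.5, 3.8]
opening: 0.217
```

Emit:
{"name": "carry_out", "arguments": {"deltas": [{"wx": 0,"wy": 0,"wz": 0,"x": -0.006,"y": 0,"z": -0.0005,"fingers": 230},{"wx": 0,"wy": 0,"wz": 0,"x": -0.014,"y": 0,"z": -0.001,"fingers": 230},{"wx": 0,"wy": 0,"wz": 0,"x": -0.022,"y": 0,"z": -0.001,"fingers": 230},{"wx": 0,"wy": 0,"wz": 0,"x": -0.03,"y": 0,"z": -0.001,"fingers": 230},{"wx": 0,"wy": 0,"wz": 0,"x": -0.036,"y": 0,"z": -0.001,"fingers": 230}]}}

```text
time: 9.4
ee_pos: [0.5181, -0.1502, 0.0741]
orientation: [[0.254, -0.001, 0.967], [-0.967, -0.0, 0.254], [-0.0, -1.0, -0.001]]
force: [-4.5, -2.9, 0.6]
opening: 0.214
```

Emit:
{"name": "carry_out", "arguments": {"deltas": [{"wx": 0,"wy": 0,"wz": 0,"x": -0.008,"y": 0,"z": -0.0005,"fingers": 230},{"wx": 0,"wy": 0,"wz": 0,"x": -0.018,"y": 0,"z": -0.0007,"fingers": 230},{"wx": 0,"wy": 0,"wz": 0,"x": -0.028,"y": 0,"z": -0.001,"fingers": 230},{"wx": 0,"wy": 0,"wz": 0,"x": -0.038,"y": 0,"z": -0.001,"fingers": 230},{"wx": 0,"wy": 0,"wz": 0,"x": -0.045,"y": 0,"z": -0.001,"fingers": 230}]}}

```text
time: 9.9
ee_pos: [0.5061, -0.1067, 0.0741]
orientation: [[0.254, 0.0, 0.967], [-0.967, 0.0, 0.254], [-0.0, -1.0, 0.0]]
force: [2.0, -0.6, -2.5]
opening: 0.216
```

Emit:
{"name": "carry_out", "arguments": {"deltas": [{"wx": 0,"wy": 0,"wz": 0,"x": -0.006,"y": 0,"z": 0,"fingers": 230},{"wx": 0,"wy": 0,"wz": 0,"x": -0.012,"y": 0,"z": 0,"fingers": 230},{"wx": 0,"wy": 0,"wz": 0,"x": -0.017,"y": 0,"z": 0,"fingers": 230},{"wx": 0,"wy": 0,"wz": 0,"x": -0.019,"y": 0,"z": 0,"fingers": 230},{"wx": 0,"wy": 0,"wz": 0,"x": -0.019,"y": 0,"z": 0,"fingers": 230}]}}

```text
time: 10.4
ee_pos: [0.5013, -0.089, 0.0741]
orientation: [[0.254, -0.0, 0.967], [-0.967, 0.0, 0.254], [-0.001, -1.0, -0.0]]
force: [-0.6, 1.8, -0.7]
opening: 0.213
```

```bash
python3 -c "
from h import *
delta([0.528,-.1844,.1])
b=imaging.capture('scene')[140:260,190:320,::-1]
cv2.imwrite('pics/p8.png',cv2.resize(b,None,fx=5,fy=5,interpolation=2))
"
```

```text
t 10.4 pos [ 0.5013 -0.089   0.0741] F [-0.5806  1.8389 -0.6924] op 0.213
d xyz [ 0.0991 -0.0259  0.0017] rot deg [ 0.0136 -0.3234 -0.0296]
```

View pics/p8.png

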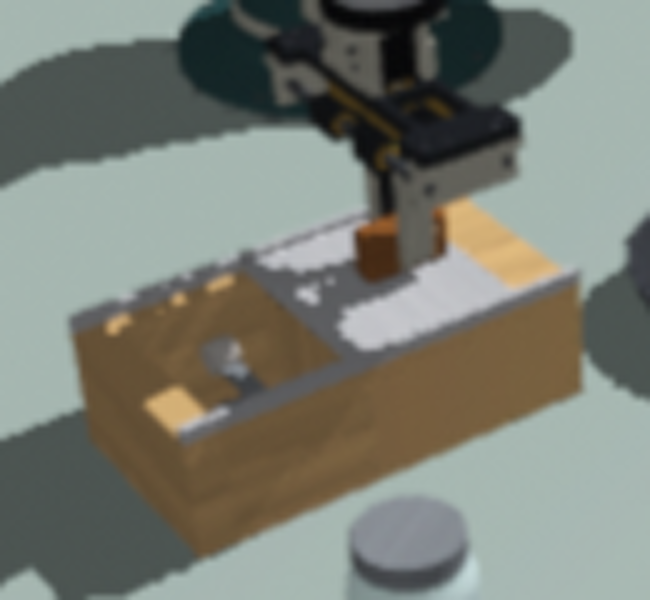

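Emit:
{"name": "carry_out", "arguments": {"deltas": [{"wx": 0,"wy": 0,"wz": 0,"x": 0,"y": 0,"z": 0,"fingers": 180},{"wx": 0,"wy": 0,"wz": 0,"x": 0,"y": 0,"z": 0,"fingers": 150},{"wx": 0,"wy": 0,"wz": 0,"x": 0,"y": 0,"z": 0,"fingers": 130},{"wx": 0,"wy": 0,"wz": 0,"x": 0,"y": 0,"z": 0,"fingers": 130},{"wx": 0,"wy": 0,"wz": 0,"x": 0,"y": 0,"z": 0,"fingers": 130}]}}

```text
time: 10.95
ee_pos: [0.5015, -0.0894, 0.0742]
orientation: [[0.253, 0.0, 0.967], [-0.967, 0.0, 0.253], [0.0, -1.0, 0.0]]
force: [-0.7, -0.2, -0.8]
opening: 0.488
```

Emit:
{"name": "carry_out", "arguments": {"deltas": [{"wx": 0,"wy": 0,"wz": 0,"x": 0,"y": -0.02,"z": 0,"fingers": 130},{"wx": 0,"wy": 0,"wz": 0,"x": 0,"y": -0.05,"z": 0,"fingers": 255},{"wx": 0,"wy": 0,"wz": 0,"x": 0,"y": -0.075,"z": 0,"fingers": 255},{"wx": 0,"wy": 0,"wz": 0,"x": 0.04,"y": -0.075,"z": 0,"fingers": 255},{"wx": 0,"wy": 0,"wz": 0,"x": 0.06,"y": -0.075,"z": 0,"fingers": 255}]}}

```text
time: 11.45
ee_pos: [0.5173, -0.1489, 0.1502]
orientation: [[0.254, 0.002, 0.967], [-0.967, -0.001, 0.254], [0.001, -1.0, 0.001]]
force: [-0.3, 0.3, -0.1]
opening: 0.199
```

```bash
python3 -c "
from h import *
delta([0.5,-.1,.1])
R=np.array([[np.cos(TH),-np.sin(TH)],[np.sin(TH),np.cos(TH)]])
print('knob grips in box',(np.array([[.5278,-.1858],[.5013,-.089]])-[.5194,-.1417])@R)
b=imaging.capture('scene')[140:260,190:320,::-1]
cv2.imwrite('pics/p9.png',cv2.resize(b,None,fx=5,fy=5,interpolation=2))
for c in((.5194,-.1417),(.5164,-.14),(.5223,-.1435)): print(box2w((-.025,-.065),c),proj('scene',[*box2w((-.025,-.065),c),.072]))
print(box2w((-.025,-.065)))
"
```

```text
t 11.45 pos [ 0.5173 -0.1489  0.1502] F [-0.2671  0.2856 -0.1197] op 0.199
d xyz [-0.0518  0.0501 -0.0044] rot deg [-0.0807 -0.314   0.0799]
knob grips in box [[-0.0033 -0.0448]
 [-0.0038  0.0556]]
[ 0.5121 -0.211 ] [[234.3505 208.4189]]
[ 0.5091 -0.2093] [[234.6702 207.7972]]
[ 0.515  -0.2128] [[233.9905 209.0332]]
[ 0.5121 -0.211 ]
```

View pics/p9.png

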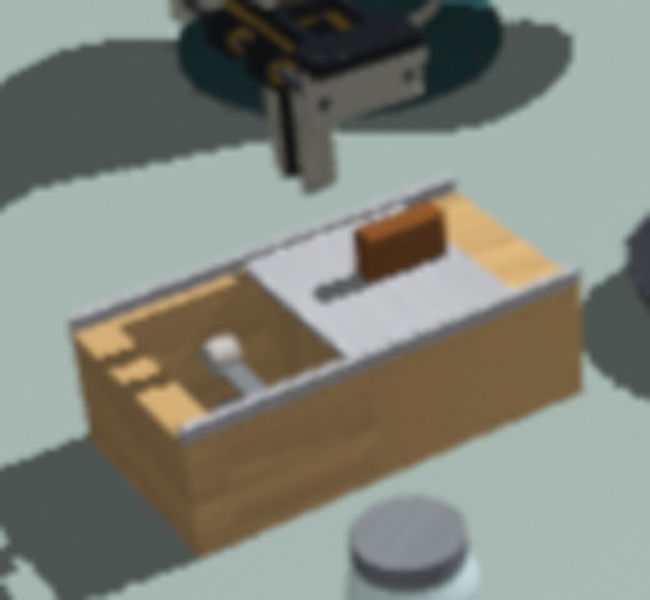

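Emit:
{"name": "carry_out", "arguments": {"deltas": [{"wx": 0,"wy": 0,"wz": 0,"x": 0.03,"y": 0,"z": -0.012,"fingers": 255},{"wx": 0,"wy": 0,"wz": 0,"x": 0.0585,"y": 0,"z": -0.0235,"fingers": 255},{"wx": 0,"wy": 0,"wz": 0,"x": 0.0585,"y": 0.015,"z": -0.0235,"fingers": 255},{"wx": 0,"wy": 0,"wz": 0,"x": 0.0585,"y": 0.03,"z": -0.0235,"fingers": 255},{"wx": 0,"wy": 0,"wz": 0,"x": 0.0585,"y": 0.045,"z": -0.0235,"fingers": 255}]}}

```text
time: 12.0
ee_pos: [0.5085, -0.209, 0.1024]
orientation: [[0.254, -0.001, 0.967], [-0.967, 0.001, 0.254], [-0.001, -1.0, -0.001]]
force: [0.6, -0.4, 0.7]
opening: 0.009
```

```bash
python3 -c "
from h import *
delta([0.5095,-.2115,.052])
b=imaging.capture('scene')[140:260,190:320,::-1]
cv2.imwrite('pics/p10.png',cv2.resize(b,None,fx=5,fy=5,interpolation=2))
"
```

```text
t 12.0 pos [ 0.5085 -0.209   0.1024] F [ 0.5798 -0.4107  0.6693] op 0.009
d xyz [0.0027 0.0504 0.0004] rot deg [ 0.0338 -0.319  -0.0452]
```

View pics/p10.png

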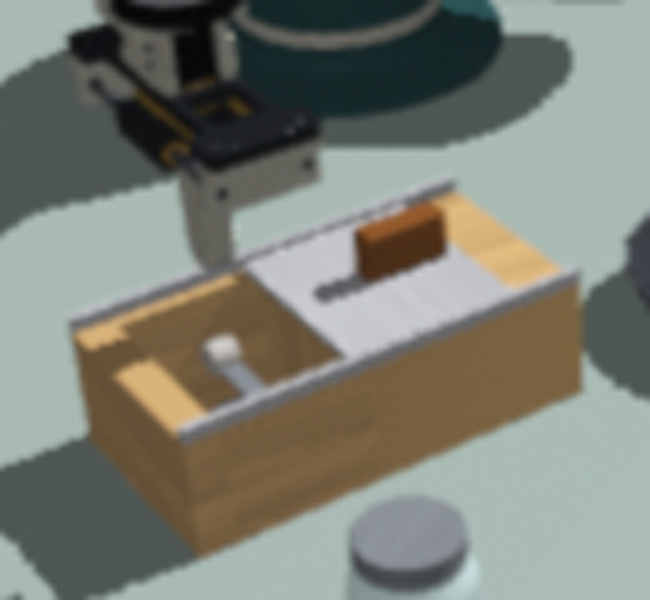

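Emit:
{"name": "carry_out", "arguments": {"deltas": [{"wx": 0,"wy": 0,"wz": 0,"x": 0.002,"y": 0.012,"z": 0,"fingers": 255},{"wx": 0,"wy": 0,"wz": 0,"x": 0.002,"y": 0.024,"z": 0,"fingers": 255},{"wx": 0,"wy": 0,"wz": 0,"x": 0.002,"y": 0.036,"z": 0,"fingers": 255},{"wx": 0,"wy": 0,"wz": 0,"x": 0.002,"y": 0.046,"z": 0,"fingers": 255},{"wx": 0,"wy": 0,"wz": 0,"x": 0.002,"y": 0.048,"z": 0,"fingers": 255}]}}

```text
time: 12.55
ee_pos: [0.5087, -0.2115, 0.0546]
orientation: [[0.253, -0.002, 0.967], [-0.967, 0.001, 0.253], [-0.001, -1.0, -0.001]]
force: [0.5, -0.4, 0.6]
opening: 0.006
```

Emit:
{"name": "carry_out", "arguments": {"deltas": [{"wx": 0,"wy": 0,"wz": 0,"x": 0,"y": 0.001,"z": 0,"fingers": 255},{"wx": 0,"wy": 0,"wz": 0,"x": 0,"y": 0.003,"z": 0,"fingers": 255},{"wx": 0,"wy": 0,"wz": 0,"x": 0,"y": 0.005,"z": 0,"fingers": 255},{"wx": 0,"wy": 0,"wz": 0,"x": 0,"y": 0.006,"z": 0,"fingers": 255},{"wx": 0,"wy": 0,"wz": 0,"x": 0,"y": 0.006,"z": 0,"fingers": 255}]}}

```text
time: 13.05
ee_pos: [0.5092, -0.2119, 0.0501]
orientation: [[0.253, -0.0, 0.967], [-0.967, 0.0, 0.253], [-0.0, -1.0, 0.0]]
force: [0.8, 1.1, -0.8]
opening: 0.007
```

Emit:
{"name": "carry_out", "arguments": {"deltas": [{"wx": 0,"wy": 0,"wz": 0,"x": 0,"y": 0.002,"z": 0,"fingers": 255},{"wx": 0,"wy": 0,"wz": 0,"x": 0,"y": 0.004,"z": 0,"fingers": 255},{"wx": 0,"wy": 0,"wz": 0,"x": 0,"y": 0.006,"z": 0,"fingers": 255},{"wx": 0,"wy": 0,"wz": 0,"x": 0,"y": 0.008,"z": 0,"fingers": 255},{"wx": 0,"wy": 0,"wz": 0,"x": 0,"y": 0.008,"z": 0,"fingers": 255}]}}

```text
time: 13.55
ee_pos: [0.5091, -0.212, 0.042]
orientation: [[0.253, -0.0, 0.967], [-0.967, -0.0, 0.253], [0.0, -1.0, -0.0]]
force: [-2.2, -1.2, 3.7]
opening: 0.003
```

Emit:
{"name": "carry_out", "arguments": {"deltas": [{"wx": 0,"wy": 0,"wz": 0,"x": 0,"y": 0.001,"z": 0,"fingers": 255},{"wx": 0,"wy": 0,"wz": 0,"x": 0,"y": 0.002,"z": 0,"fingers": 255},{"wx": 0,"wy": 0,"wz": 0,"x": 0,"y": 0.002,"z": 0,"fingers": 255},{"wx": 0,"wy": 0,"wz": 0,"x": 0,"y": 0.002,"z": 0,"fingers": 255},{"wx": 0,"wy": 0,"wz": 0,"x": 0,"y": 0.002,"z": 0,"fingers": 255}]}}

```text
time: 14.05
ee_pos: [0.5092, -0.2119, 0.0402]
orientation: [[0.253, 0.0, 0.967], [-0.967, -0.0, 0.253], [0.0, -1.0, 0.0]]
force: [-3.1, -1.0, 5.4]
opening: 0.008
```

```bash
python3 -c "
from h import *
delta([0.5095,-.2115,.0325])
b=imaging.capture('scene')[140:260,190:320,::-1]
cv2.imwrite('pics/p11.png',cv2.resize(b,None,fx=5,fy=5,interpolation=2))
"
```

```text
t 14.05 pos [ 0.5092 -0.2119  0.0402] F [-3.1494 -0.9992  5.4338] op 0.008
d xyz [-0.0003  0.0077  0.0003] rot deg [-0.0015 -0.3383  0.0054]
```

View pics/p11.png

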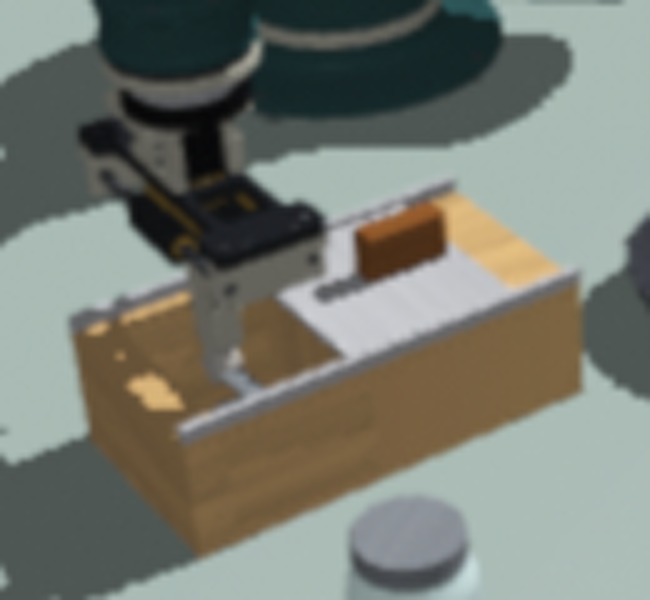

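Emit:
{"name": "carry_out", "arguments": {"deltas": [{"wx": 0,"wy": 0,"wz": 0,"x": 0,"y": 0.001,"z": 0,"fingers": 255},{"wx": 0,"wy": 0,"wz": 0,"x": 0,"y": 0.002,"z": 0,"fingers": 255},{"wx": 0,"wy": 0,"wz": 0,"x": 0,"y": 0.003,"z": 0,"fingers": 255},{"wx": 0,"wy": 0,"wz": 0,"x": 0,"y": 0.004,"z": 0,"fingers": 255},{"wx": 0,"wy": 0,"wz": 0,"x": 0,"y": 0.004,"z": 0,"fingers": 255}]}}

```text
time: 14.6
ee_pos: [0.5092, -0.2119, 0.0362]
orientation: [[0.253, -0.0, 0.967], [-0.967, -0.0, 0.253], [0.0, -1.0, -0.0]]
force: [-3.2, -0.7, 6.4]
opening: 0.007
```

Emit:
{"name": "carry_out", "arguments": {"deltas": [{"wx": 0,"wy": 0,"wz": 0,"x": 0,"y": 0.001,"z": 0,"fingers": 255},{"wx": 0,"wy": 0,"wz": 0,"x": 0,"y": 0.002,"z": 0,"fingers": 255},{"wx": 0,"wy": 0,"wz": 0,"x": 0,"y": 0.002,"z": 0,"fingers": 255},{"wx": 0,"wy": 0,"wz": 0,"x": 0,"y": 0.002,"z": 0,"fingers": 255},{"wx": 0,"wy": 0,"wz": 0,"x": 0,"y": 0.002,"z": 0,"fingers": 255}]}}

```text
time: 15.1
ee_pos: [0.5092, -0.2119, 0.0343]
orientation: [[0.253, -0.0, 0.967], [-0.967, -0.0, 0.253], [0.0, -1.0, -0.0]]
force: [-4.0, -1.4, 7.0]
opening: 0.004
```

Emit:
{"name": "carry_out", "arguments": {"deltas": [{"wx": 0,"wy": 0,"wz": 0,"x": 0,"y": 0.001,"z": 0,"fingers": 255},{"wx": 0,"wy": 0,"wz": 0,"x": 0,"y": 0.002,"z": 0,"fingers": 255},{"wx": 0,"wy": 0,"wz": 0,"x": 0,"y": 0.003,"z": 0,"fingers": 255},{"wx": 0,"wy": 0,"wz": 0,"x": 0,"y": 0.003,"z": 0,"fingers": 255},{"wx": 0,"wy": 0,"wz": 0,"x": 0,"y": 0.003,"z": 0,"fingers": 255}]}}

```text
time: 15.6
ee_pos: [0.5093, -0.2119, 0.0315]
orientation: [[0.253, 0.0, 0.967], [-0.967, -0.0, 0.253], [0.0, -1.0, 0.0]]
force: [-5.2, -1.3, 7.9]
opening: 0.005
```

```bash
python3 -c "
from h import *
for i in range(4): imaging.capture('scene'); print(telemetry.get_state()['force'],telemetry.get_state()['ee_pos'][2])
"
```

```text
[-4.9652 -1.7739  8.2741] 0.03141434945940955
[-5.3228 -0.5448  7.4165] 0.03145041531030378
[-4.2779 -1.1704  7.5393] 0.03143676498504904
[-5.07    0.0146  8.0048] 0.0314520113754316
```

Emit:
{"name": "carry_out", "arguments": {"deltas": [{"wx": 0,"wy": 0,"wz": 0,"x": 0,"y": -0.008,"z": 0,"fingers": 255},{"wx": 0,"wy": 0,"wz": 0,"x": 0,"y": -0.02,"z": 0,"fingers": 255},{"wx": 0,"wy": 0,"wz": 0,"x": 0,"y": -0.05,"z": 0,"fingers": 255},{"wx": 0,"wy": 0,"wz": 0,"x": 0,"y": -0.085,"z": 0,"fingers": 200},{"wx": 0,"wy": 0,"wz": 0,"x": 0,"y": -0.105,"z": 0,"fingers": 100}]}}

```text
time: 16.3
ee_pos: [0.5098, -0.2119, 0.1391]
orientation: [[0.253, 0.002, 0.967], [-0.967, -0.001, 0.253], [0.001, -1.0, 0.002]]
force: [-0.1, -0.0, -0.1]
opening: 0.131
```

```bash
python3 -c "
from h import *
delta([0.5013,-.089,.1375])
b=imaging.capture('scene')[140:260,190:320,::-1]
cv2.imwrite('pics/p12.png',cv2.resize(b,None,fx=5,fy=5,interpolation=2))
"
```

```text
t 16.3 pos [ 0.5098 -0.2119  0.1391] F [-0.0526 -0.0483 -0.1271] op 0.131
d xyz [-0.121   0.0015  0.0229] rot deg [-0.1145 -0.3296  0.0669]
```

View pics/p12.png

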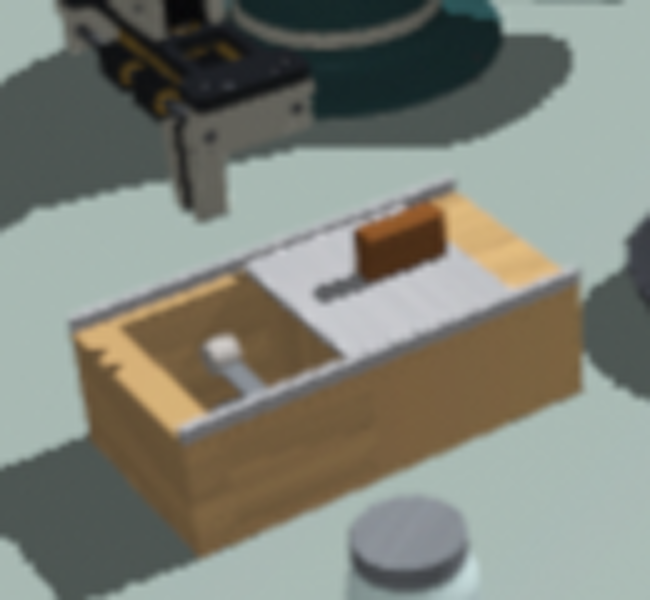

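Emit:
{"name": "carry_out", "arguments": {"deltas": [{"wx": 0,"wy": 0,"wz": 0,"x": -0.03,"y": 0,"z": 0.006,"fingers": 100},{"wx": 0,"wy": 0,"wz": 0,"x": -0.06,"y": 0,"z": 0.012,"fingers": 100},{"wx": 0,"wy": 0,"wz": 0,"x": -0.09,"y": 0,"z": 0.018,"fingers": 100},{"wx": 0,"wy": 0,"wz": 0,"x": -0.121,"y": 0,"z": 0.0225,"fingers": 100},{"wx": 0,"wy": 0,"wz": 0,"x": -0.121,"y": 0,"z": 0.0225,"fingers": 100}]}}

```text
time: 16.85
ee_pos: [0.5, -0.0863, 0.1361]
orientation: [[0.256, 0.0, 0.967], [-0.967, 0.001, 0.256], [-0.001, -1.0, 0.0]]
force: [-0.3, 0.3, -0.1]
opening: 0.585
```

```bash
python3 -c "
from h import *
delta([0.5013,-.089,.074])"
```

```text
t 16.85 pos [ 0.5    -0.0863  0.1361] F [-0.2779  0.3417 -0.0685] op 0.585
d xyz [0.003  0.0621 0.0006] rot deg [-0.0157 -0.1898 -0.0505]
```

Emit:
{"name": "carry_out", "arguments": {"deltas": [{"wx": 0,"wy": 0,"wz": 0,"x": 0.002,"y": 0.015,"z": 0,"fingers": 100},{"wx": 0,"wy": 0,"wz": 0,"x": 0.002,"y": 0.03,"z": 0,"fingers": 100},{"wx": 0,"wy": 0,"wz": 0,"x": 0.002,"y": 0.046,"z": 0,"fingers": 100},{"wx": 0,"wy": 0,"wz": 0,"x": 0.002,"y": 0.062,"z": 0,"fingers": 230},{"wx": 0,"wy": 0,"wz": 0,"x": 0.002,"y": 0.062,"z": 0,"fingers": 230}]}}

```text
time: 17.35
ee_pos: [0.4995, -0.0912, 0.0709]
orientation: [[0.253, -0.004, 0.968], [-0.968, 0.001, 0.253], [-0.002, -1.0, -0.004]]
force: [-0.5, 0.3, -0.1]
opening: 0.481
```

Emit:
{"name": "carry_out", "arguments": {"deltas": [{"wx": 0,"wy": 0,"wz": 0,"x": 0,"y": 0,"z": 0,"fingers": 230},{"wx": 0,"wy": 0,"wz": 0,"x": 0,"y": 0,"z": 0,"fingers": 230},{"wx": 0,"wy": 0,"wz": 0,"x": 0,"y": 0,"z": 0,"fingers": 230},{"wx": 0,"wy": 0,"wz": 0,"x": 0,"y": 0,"z": 0,"fingers": 230},{"wx": 0,"wy": 0,"wz": 0,"x": 0,"y": 0,"z": 0,"fingers": 230}]}}

```text
time: 17.85
ee_pos: [0.5019, -0.091, 0.075]
orientation: [[0.254, 0.003, 0.967], [-0.967, -0.0, 0.254], [0.001, -1.0, 0.003]]
force: [7.1, 0.9, -2.5]
opening: 0.208
```

Emit:
{"name": "carry_out", "arguments": {"deltas": [{"wx": 0,"wy": 0,"wz": 0,"x": 0,"y": 0,"z": 0,"fingers": 230},{"wx": 0,"wy": 0,"wz": 0,"x": 0,"y": 0,"z": 0,"fingers": 230},{"wx": 0,"wy": 0,"wz": 0,"x": 0,"y": 0,"z": 0,"fingers": 230},{"wx": 0,"wy": 0,"wz": 0,"x": 0,"y": 0,"z": 0,"fingers": 230},{"wx": 0,"wy": 0,"wz": 0,"x": 0,"y": 0,"z": 0,"fingers": 230}]}}

```text
time: 18.35
ee_pos: [0.5019, -0.091, 0.0749]
orientation: [[0.254, 0.003, 0.967], [-0.967, -0.0, 0.254], [0.001, -1.0, 0.003]]
force: [7.1, 0.8, -2.2]
opening: 0.216
```

Emit:
{"name": "carry_out", "arguments": {"deltas": [{"wx": 0,"wy": 0,"wz": 0,"x": 0.005,"y": 0,"z": 0.0007,"fingers": 230},{"wx": 0,"wy": 0,"wz": 0,"x": 0.014,"y": 0,"z": 0.001,"fingers": 230},{"wx": 0,"wy": 0,"wz": 0,"x": 0.024,"y": 0,"z": 0.001,"fingers": 230},{"wx": 0,"wy": 0,"wz": 0,"x": 0.034,"y": 0,"z": 0.001,"fingers": 230},{"wx": 0,"wy": 0,"wz": 0,"x": 0.042,"y": 0,"z": 0.001,"fingers": 230}]}}

```text
time: 18.85
ee_pos: [0.5132, -0.1324, 0.0749]
orientation: [[0.253, 0.002, 0.967], [-0.967, -0.0, 0.253], [0.001, -1.0, 0.001]]
force: [2.9, 3.0, 5.6]
opening: 0.217
```

Emit:
{"name": "carry_out", "arguments": {"deltas": [{"wx": 0,"wy": 0,"wz": 0,"x": 0.009,"y": 0,"z": 0.0005,"fingers": 230},{"wx": 0,"wy": 0,"wz": 0,"x": 0.019,"y": 0,"z": 0.0005,"fingers": 230},{"wx": 0,"wy": 0,"wz": 0,"x": 0.029,"y": 0,"z": 0.0005,"fingers": 230},{"wx": 0,"wy": 0,"wz": 0,"x": 0.039,"y": 0,"z": 0.0005,"fingers": 230},{"wx": 0,"wy": 0,"wz": 0,"x": 0.046,"y": 0,"z": 0.0005,"fingers": 230}]}}

```text
time: 19.35
ee_pos: [0.5254, -0.1769, 0.0749]
orientation: [[0.253, 0.002, 0.967], [-0.967, -0.0, 0.253], [0.001, -1.0, 0.002]]
force: [3.7, 3.2, 5.8]
opening: 0.215
```

Emit:
{"name": "carry_out", "arguments": {"deltas": [{"wx": 0,"wy": 0,"wz": 0,"x": 0.003,"y": 0,"z": 0,"fingers": 230},{"wx": 0,"wy": 0,"wz": 0,"x": 0.006,"y": 0,"z": 0,"fingers": 230},{"wx": 0,"wy": 0,"wz": 0,"x": 0.008,"y": 0,"z": 0,"fingers": 230},{"wx": 0,"wy": 0,"wz": 0,"x": 0.009,"y": 0,"z": 0,"fingers": 230},{"wx": 0,"wy": 0,"wz": 0,"x": 0.009,"y": 0,"z": 0,"fingers": 230}]}}

```text
time: 19.85
ee_pos: [0.5277, -0.1852, 0.0749]
orientation: [[0.253, 0.002, 0.967], [-0.967, -0.001, 0.253], [0.001, -1.0, 0.002]]
force: [5.7, -1.0, 5.0]
opening: 0.219
```

Emit:
{"name": "carry_out", "arguments": {"deltas": [{"wx": 0,"wy": 0,"wz": 0,"x": 0.001,"y": 0,"z": 0,"fingers": 230},{"wx": 0,"wy": 0,"wz": 0,"x": 0.002,"y": 0,"z": 0,"fingers": 230},{"wx": 0,"wy": 0,"wz": 0,"x": 0.003,"y": 0,"z": 0,"fingers": 230},{"wx": 0,"wy": 0,"wz": 0,"x": 0.004,"y": 0,"z": 0,"fingers": 230},{"wx": 0,"wy": 0,"wz": 0,"x": 0.004,"y": 0,"z": 0,"fingers": 230}]}}

```text
time: 20.35
ee_pos: [0.5284, -0.1879, 0.0748]
orientation: [[0.254, 0.001, 0.967], [-0.967, 0.001, 0.254], [-0.001, -1.0, 0.002]]
force: [2.6, 9.4, 7.8]
opening: 0.212
```

Emit:
{"name": "carry_out", "arguments": {"deltas": [{"wx": 0,"wy": 0,"wz": 0,"x": 0.001,"y": 0,"z": 0,"fingers": 230},{"wx": 0,"wy": 0,"wz": 0,"x": 0.002,"y": 0,"z": 0,"fingers": 230},{"wx": 0,"wy": 0,"wz": 0,"x": 0.003,"y": 0,"z": 0,"fingers": 230},{"wx": 0,"wy": 0,"wz": 0,"x": 0.003,"y": 0,"z": 0,"fingers": 230},{"wx": 0,"wy": 0,"wz": 0,"x": 0.003,"y": 0,"z": 0,"fingers": 230}]}}

```text
time: 20.85
ee_pos: [0.5291, -0.1903, 0.0744]
orientation: [[0.254, 0.001, 0.967], [-0.967, 0.002, 0.254], [-0.002, -1.0, 0.001]]
force: [2.4, 13.6, 5.5]
opening: 0.215
```

Emit:
{"name": "carry_out", "arguments": {"deltas": [{"wx": 0,"wy": 0,"wz": 0,"x": 0.001,"y": 0,"z": 0,"fingers": 230},{"wx": 0,"wy": 0,"wz": 0,"x": 0.001,"y": 0,"z": 0,"fingers": 230},{"wx": 0,"wy": 0,"wz": 0,"x": 0,"y": 0,"z": 0,"fingers": 180},{"wx": 0,"wy": 0,"wz": 0,"x": 0,"y": 0,"z": 0,"fingers": 150},{"wx": 0,"wy": 0,"wz": 0,"x": 0,"y": 0,"z": 0,"fingers": 130}]}}

```text
time: 21.35
ee_pos: [0.5284, -0.1915, 0.0739]
orientation: [[0.253, -0.001, 0.967], [-0.967, -0.0, 0.253], [-0.0, -1.0, -0.001]]
force: [0.4, -0.1, 0.4]
opening: 0.415
```

Emit:
{"name": "carry_out", "arguments": {"deltas": [{"wx": 0,"wy": 0,"wz": 0,"x": 0,"y": 0,"z": 0,"fingers": 130},{"wx": 0,"wy": 0,"wz": 0,"x": 0,"y": 0,"z": 0,"fingers": 130},{"wx": 0,"wy": 0,"wz": 0,"x": 0,"y": -0.03,"z": 0,"fingers": 130},{"wx": 0,"wy": 0,"wz": 0,"x": 0,"y": -0.07,"z": 0,"fingers": 130},{"wx": 0,"wy": 0,"wz": 0,"x": 0,"y": -0.11,"z": 0,"fingers": 130}]}}

```text
time: 21.85
ee_pos: [0.5283, -0.1912, 0.1852]
orientation: [[0.253, -0.001, 0.967], [-0.967, 0.0, 0.253], [-0.0, -1.0, -0.001]]
force: [0.6, 0.2, 0.7]
opening: 0.49
```

Emit:
{"name": "carry_out", "arguments": {"deltas": [{"wx": 0,"wy": 0,"wz": 0,"x": 0.04,"y": -0.03,"z": -0.02,"fingers": 130},{"wx": 0,"wy": 0,"wz": 0,"x": 0.08,"y": -0.05,"z": -0.05,"fingers": 130},{"wx": 0,"wy": 0,"wz": 0,"x": 0.12,"y": -0.05,"z": -0.07,"fingers": 130},{"wx": 0,"wy": 0,"wz": 0,"x": 0.16,"y": -0.05,"z": -0.1,"fingers": 130},{"wx": 0,"wy": 0,"wz": 0,"x": 0.2,"y": -0.05,"z": -0.13,"fingers": 130}]}}

```text
time: 22.35
ee_pos: [0.4532, -0.418, 0.2344]
orientation: [[0.253, 0.0, 0.967], [-0.967, -0.0, 0.253], [0.0, -1.0, 0.0]]
force: [1.0, -0.3, 0.5]
opening: 0.489
```

```bash
python3 -c "
from h import *
s=telemetry.get_state();print(s['time'],s['ee_pos'],s['force'])
for n in('scene','top'): cv2.imwrite('pics/%s_e.png'%n,imaging.capture(n)[:,:,::-1])
a=cv2.imread('pics/scene_e.png')[170:255,195:315];b=cv2.imread('pics/scene0.png')[170:255,195:315]
cv2.imwrite('pics/p13.png',cv2.resize(np.vstack([b,a]),None,fx=3.5,fy=3.5,interpolation=2))
"
```

```text
22.35 [ 0.4532 -0.418   0.2344] [ 1.0339 -0.2785  0.5135]
```

View pics/p13.png

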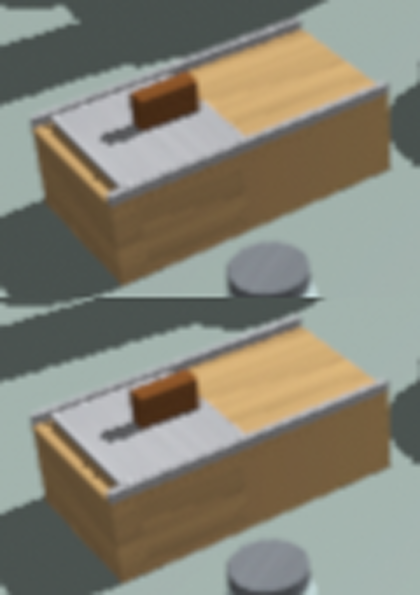

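View pics/top_e.png

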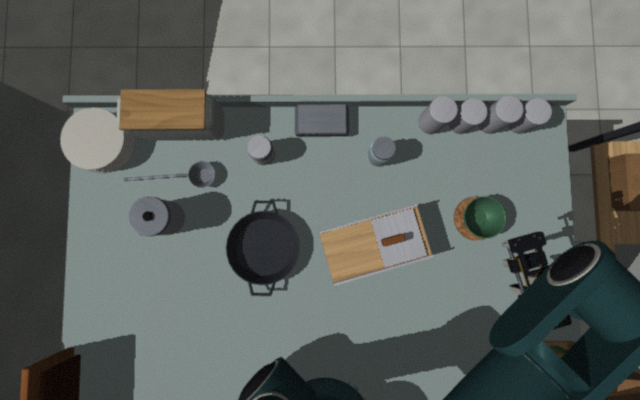

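```bash
python3 -c "
from h import *
R=np.array([[np.cos(TH),-np.sin(TH)],[np.sin(TH),np.cos(TH)]])
for t in('0','_e'):
  for n,sl in(('top',(225,255,375,420)),('scene',(182,215,225,260))):
    im=cv2.cvtColor(cv2.imread('pics/%s%s.png'%(n,t)),cv2.COLOR_BGR2HSV);m=cv2.inRange(im,(0,120,20),(14,255,200))
    k=np.zeros_like(m);k[sl[0]:sl[1],sl[2]:sl[3]]=m[sl[0]:sl[1],sl[2]:sl[3]]
    y,x=np.where(k);w=cast(n,[(x.mean(),y.mean())],.128 if n=='top' else .11)[0,:2];print(t,n,len(x),x.mean(),y.mean(),(w-[.5194,-.1417])@R)
d=cv2.absdiff(cv2.imread('pics/top0.png'),cv2.imread('pics/top_e.png')).max(2)
for nm,(a,b,c,e) in dict(pan=(195,298,222,302),can=(135,165,245,275),jar=(136,166,366,400),ladle=(158,190,122,218),canister=(194,238,126,174),bowl=(193,242,452,512)).items(): print(nm,(d[a:b,c:e]>40).sum())
"
```

```text
0 top 143 392.94405594405595 239.53846153846155 [-0.0021 -0.041 ]
0 scene 189 241.68783068783068 198.32275132275132 [-0.0079 -0.0441]
_e top 144 393.09027777777777 239.52083333333334 [-0.0021 -0.0414]
_e scene 189 241.68783068783068 198.32275132275132 [-0.0079 -0.0441]
pan 0
can 0
jar 0
ladle 0
canister 0
bowl 12
```

```bash
python3 -c "
from h import *
for t in('0','_e'):
    im=cv2.cvtColor(cv2.imread('pics/top%s.png'%t),cv2.COLOR_BGR2HSV)[190:245,450:515];m=cv2.inRange(im,(55,100,20),(90,255,255));y,x=np.where(m);print(len(x),x.mean(),y.mean())
from cell import job_done
job_done()"
```

```text
213 32.779342723004696 27.549295774647888
224 32.45982142857143 27.883928571428573
the job is handed in; nothing more can be done
```

I opened the cover about 100 mm, pressed the roller lever past its click and let it spring back. I then slid the cover shut against its stop, backed the arm clear of the box, and handed the job in at about 22.5 s of the 58 s.

**Lever press:** the roller went down about 14.8 mm by geometry and about 14.3 mm by the 7.8 N push. That is roughly 0.2 rad, past the 0.16 rad click and below the 0.30 rad overtravel. The picture after release shows the roller back at its rest position.

**Cover:** resistance rose from about 3 N to 13 N at the end of the slide, and the knob is within 0.4 mm of where it started. My camera estimate of the starting opening was 1–4 mm. The stop force suggests it actually started shut, so the two disagree slightly. Fully shut rests on the stop force, because the pictures alone can't settle it to better than 2–3 mm.

**Other things on the shelf:** the before and after top pictures show no change at the pan, can, jar, ladle or canister. The bowl shifted by at most half a pixel (about 1 mm), probably the arm's shadow.

**Failed check on the way:** my first grasp missed. The reported tool height was about 26 mm lower than the real fingertips. I saw this in the images, confirmed it with a light touch of about 11 N on the knob top, and corrected every later height.

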